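Latch the board holder's jaw open and free the repaired board

ROBOT

A 6-joint arm with a two-finger parallel gripper is mounted at the origin on the work surface. World frame = base frame: x ahead of the robot, y to its left, z up, the work surface at z = 0. Lengths are in m, angles in degrees, forces in N, time in s.
With the tool pointing down it reaches from about 0.35 to 0.975 m from the base axis. Payload 4.9 kg.
Tool frame: the origin (TCP) lies midway between the tips of the shut fingers; the grasp point (between the pads) lies 19 mm behind it; z points along the fingers, y is the line along which they close (so a half turn about z gives the same grasp; the last joint's range is limited). The gripper opens to 85 mm and grips with 20 to 120 N. Pads are 22 mm wide; open, the fingers measure 114 mm over their backs; the gripper's body (76 mm by 85 mm) begins 54 mm behind the grasp point. The pads swing forward as they close: fully open they stand 13 mm farther back than shut.
Start: joints at [-79.412, 3.019, 92.412, -0, 84.569, -6.818], TCP at [0.187, -0.596, 0.231] pointing down, gripper open.
Joint ranges: [-172.51, 172.51], [-57.92, 126.97], [3.15, 148.05], [-58.71, 238.71], [5.1, 150.11], [-179.66, 179.66]. Speed limits (degrees/s): [147.25, 147.25, 180, 180, 180, 180].

INTERFACE

Orientations are given as a 3x3 rotation matrix whose columns are the frame's x, y, z axes.
In Python, from bench import env gives the robot as it stands.
- The arm moves only by the tool drive_tool, never from a script. Its argument "targets" is a list of rows, each a list of 5 numbers: the shift along the tool's x, y, z in m, then the turn about the tool's z in degrees, then the opening, from 0 (shut) to 1 (fully open). A call has 1 to 8 rows; each row shifts and turns the commanded pose from where the row before left it, along the tool's axes as they then stand; what a row does not reach is not made up. A row lasts 1/10 s, in which the tool goes at most 50 mm and 8.59 degrees, less where a joint would pass 70% of its speed; a pose out of reach is approached as far as the arm can. A call is refused whole if a number of a shift passes 0.05 or a number of a turn 8.59, either way. A call with a gripper value outside its range is refused whole. The fingers move at their own pace and stop on an object; "force" is the grip in N (left out, the last holds). Time passes only in rows, so rows that do not move let the fingers close. It gives the time, the measured TCP pose, the force, the opening and the grip force at its end, in the units of the state.
- env.read_state(): the state, without advancing time (a new reading comes with each control period).
- env.get_image(name): name is "scene" or "side" or "wrist"; returns the picture (420x560x3 uint8, red, green, blue); there is no depth.
- env.camera_info(name): a dict with "fx", "fy", "cx", "cy" (pixels), "k1" (the pictures are not rectified: a ray, as slopes to the right and down, at radius r is drawn at 1 + k1 r^2 times it, then the intrinsics apply), "world_to_cam" (4x4, takes a point from world to camera coordinates). Camera axes: x right, y down, z forward; pixel columns grow to the right and rows downward; lengths in m; the calibration is good to about 2 mm. A picture is of the moment at which its call begins: read the wrist's pose just before it. camera_info takes no time and is no camera call; for the wrist camera it gives the pose at the moment of the call.
- env.finish_job(): hands the job in; it is judged then, once.
Trained networks look in the newest picture that a camera, given by its name, has taken for a name from the list of things; names that differ only in an ending like _2 or _b are one class to them, and where a whole thing is asked for, a point or a joint stands for the part that bears it (a point fixed in the world has none). Each returns a list of dicts, best first, with "confidence" (0 to 1); they miss things now and then, are a little off and sometimes report something else, mostly with a low value. They report only what shows in the picture. A call takes as long as a camera call. They do not tell look-alikes from the thing itself.
- env.recognise(camera, query): "at" ([row, column] in pixels, amid what is visible of it).
- env.outline_of(camera, query): "pixels" (420x560 bool, what is visible of it) and "at" ([row, column] in pixels, amid what is visible of it).
- env.tip_of(camera, query): "at" ([row, column] in pixels: a listed point, or the origin of a listed thing).
The state is a dict: "time_s": time; "joints": joint angles; "joint_velocities": joint speeds; "effort": joint torques, N m; "eef_pos": TCP position; "tool_rot": TCP orientation; "force": force on the tool from outside, world axes, zero at the start; "wrist_torque": the same for the moment, N m; "gripper_width": opening from 0.0 (shut) to 1.0 (fully open); "finger_force": force on a finger pad.
Only numpy, scipy, OpenCV 4.12 (cv2) and the standard library are available. Lean on these libraries where they do the work, as an engineer would, in place of code of your own. Each camera call takes 0.05 s, during which the arm holds its last target. There are 200 camera calls.

TASK

The repaired circuit board is still clamped in the board holder. Push the sprung jaw back by its thumb plate until the stop pin pops up behind its ear, then let go so that the jaw springs back and stays latched open against the pin. Then push gently on the board's heat sink to slide the board, flat on its rails, straight towards the latched jaw until it is clear of the lips of both jaws; grasp and lift nothing, and leave the other things on the bench where they are.

Things in the scene. Friction and masses are not known exactly. Their poses are not given: they have to be found in the camera images.
- holder: Board holder, a fixture 310 x 130 mm that does not move: dark base plate, fixed aluminium jaw at its -x end, two rails (tops at z = 46 mm) carrying the board, moving jaw on two rods, end block and round spring barrel at its +x end. Origin: on the bench under the middle of the clamped board. x: along the rods, the way the moving jaw opens (away from the robot, within 0.6 rad); y left, z up.
- jaw (a joint): Travel of the moving jaw in the holder's +x (m): 0 clamping the board, 0.026 latched on the stop pin, 0.046 at its end stop. A spring drives it back with 6 N at 0, 7.6 N at 0.026, 8.8 N at 0.046; damping 25 N s/m, friction about 1 N. Let go before about 0.026 it returns to clamp the board; let go anywhere beyond, it comes back to 0.026 and stays.
- thumb_face (a point): Point on the flat side, facing board and robot, of the upright steel thumb plate on the moving jaw (64 mm wide in holder y, 6 mm thick, from z = 56 to 107 mm, a sloping stay behind it). Middle of its width, 15 mm below its top edge (z = 92 mm); it moves with the jaw, 62 mm in x from the holder's origin when clamped. Push it in the holder's +x.
- stop_pin (a joint): Rise of the stop pin (m), a sprung upright steel pin 8 mm thick on the left (+y) side of the base at holder x = 84, y = 56 mm. 0 while the steel ear on the jaw's left side covers it; it jumps to 0.012 (top at z = 46 mm) once the ear has passed, and the ear then comes back to rest against it.
- board: Repaired green circuit board, loose, 120 (x) x 80 (y) x 2 mm, 80 to 170 g, with a finned aluminium heat sink. Origin: centre of its underside, at the start over the holder's origin (up to 5 mm off in holder y) at z = 46 mm; axes as the holder's. With the jaw latched it is clear of both lips when slid between 5 and 21 mm in +x; half-way is 13 mm.
- heat_sink (a point): Middle of the heat sink's upright face that faces fixed jaw and robot, z = 70 mm. The heat sink measures 30 (x) x 50 (y) mm, top at z = 78 mm, this face 20 mm in -x from the board's centre. Pushing it in the holder's +x slides the board with about 1 N; the board stops when the push stops. Other parts: up to z = 62 mm between it and the thumb plate, 50 mm between it and the fixed jaw.
- fixed_lip (a point): Middle of the free edge of the fixed jaw's lip, on its top (z = 56 mm), at holder x = -55 mm. The lip, 90 mm wide and 5.5 mm thick, reaches 5 mm over the board's edge when clamped, with 2.5 mm of air above the board.
- jaw_lip (a point): Middle of the free edge of the moving jaw's lip, on its top (z = 56 mm), at holder x = 55 mm when clamped; a lip like the fixed jaw's, moving with the jaw.
- screwdriver_grip (a point): Bystander: screwdriver with a black handle, 170 mm long, 26 mm thick, lying on the bench on the holder's right side; point on its handle's axis.
- flux_tin: Bystander: round black flux tin, 51 mm wide, 24 mm high, on the holder's left side; origin under its centre.
- cleaner_bottle: Bystander: small clear bottle with a white cap, 44 mm wide, 85 mm high, on the holder's right side; origin under its centre.
- mug: Bystander: red mug, 80 mm wide, 95 mm high, on the left of the bench; origin under its centre.
- solder_spool: Bystander: spool of solder standing on its flange, 56 mm wide, 42 mm high, on the left of the bench; origin under its centre.
- meter: Bystander: hand-held meter, 150 by 75 by 38 mm, lying on the right of the bench; origin under its centre.
- side_cutters: Bystander: side cutters with blue grips, about 150 mm long, 16 mm thick, lying on the right of the bench; origin under the joint end of its grips.
Things that resemble listed ones, but are neither listed nor needed, are in the scene too. Leave any pink look-alike of the board alone.

How it is judged:
By the outcome, as a careful person would: the job done as asked, in the order asked, and still so for the second after the job is handed in, with the robot touching nothing.
It also fails if it takes over 45 s, if anything falls off the work surface, if the arm or the gripper's body presses on something with over 40 N, if the wrist force passes 120 N, or if a joint passes its speed limit or range.

## Working session

There is one attempt and no reset: what is moved stays moved. The work goes in short steps, Python scripts to look and compute and a tool call to move; the robot and the scene stay as the last step left them, time stands still between calls to the robot, and variables do not carry over. Pictures are saved under pics/ and viewed, at most 10 in all, crops included, and the job is handed in when it is done.

Besides the shell and the picture viewer there is one more tool, called after "Request:" by a JSON object that holds its "fn" and its "kwargs". drive_tool: Moves the arm, as the interface text tells. Its arguments: {"type":"object","properties":{"targets":{"type":"array"},"force":{"type":"number"}},"required":["targets"]}

```bash
mkdir -p pics; cat > h.py <<'E'
import numpy as np, cv2
from bench import env
def K(i): return np.array([[i['fx'],0,i['cx']],[0,i['fy'],i['cy']],[0,0,1.]]), np.array([i['k1'],0,0,0,0.])
def ray(cam,rc,info=None):
    i=info or env.camera_info(cam); k,d=K(i)
    u=cv2.undistortPoints(np.array([[[rc[1],rc[0]]]],float),k,d)[0,0]
    T=np.array(i['world_to_cam']); R,t=T[:3,:3],T[:3,3]
    return -R.T@t, R.T@np.array([u[0],u[1],1.])
def at_z(cam,rc,z):
    o,d=ray(cam,rc); return o+d*(z-o[2])/d[2]
def proj(cam,P):
    i=env.camera_info(cam);k,d=K(i);T=np.array(i['world_to_cam'])
    r,_=cv2.Rodrigues(T[:3,:3]); return cv2.projectPoints(np.atleast_2d(np.array(P,float)),r,T[:3,3],k,d)[0][:,0,::-1]
def snap(cam,name):
    im=env.get_image(cam); cv2.imwrite('pics/'+name+'.png',im[:,:,::-1]); return im
E
python3 - <<'E'
from h import *
a=snap('scene','s0');b=snap('side','d0')
cv2.imwrite('pics/both0.png',cv2.resize(np.hstack([a,b])[:,:,::-1],(800,300)))
Z=dict(thumb_face=.092,heat_sink=.07,fixed_lip=.056,jaw_lip=.056,board=.046,holder=0)
for c in('scene','side'):
  for q,z in Z.items():
    for r in env.tip_of(c,q)[:3]: print(c,q,round(r['confidence'],2),np.round(r['at']),at_z(c,r['at'],z).round(4))
print(env.read_state()['tool_rot'],env.read_state()['time_s'])
E
```

```text
scene thumb_face 0.89 [229. 300.] [0.5601 0.0818 0.092 ]
scene heat_sink 0.92 [222. 214.] [ 0.5391 -0.1613  0.07  ]
scene heat_sink 0.91 [289. 366.] [0.729  0.2596 0.07  ]
scene heat_sink 0.82 [220. 302.] [0.4844 0.0757 0.07  ]
scene fixed_lip 0.63 [216. 303.] [0.4467 0.0722 0.056 ]
scene fixed_lip 0.41 [227. 264.] [ 0.5186 -0.0244  0.056 ]
scene jaw_lip 0.75 [242. 301.] [0.5671 0.0854 0.056 ]
scene board 0.96 [231. 218.] [ 0.5483 -0.1496  0.046 ]
scene board 0.95 [294. 372.] [0.7167 0.277  0.046 ]
scene board 0.88 [234. 300.] [0.5217 0.0751 0.046 ]
scene holder 0.97 [249. 301.] [0.529  0.0792 0.    ]
scene holder 0.47 [209. 138.] [ 0.4219 -0.4555  0.    ]
side thumb_face 0.72 [234. 233.] [0.5796 0.0824 0.092 ]
side thumb_face 0.37 [162. 311.] [ 0.4147 -0.3043  0.092 ]
side heat_sink 0.68 [284. 339.] [0.3012 0.1948 0.07  ]
side heat_sink 0.61 [240. 265.] [0.4981 0.067  0.07  ]
side fixed_lip 0.6 [246. 282.] [0.4527 0.0684 0.056 ]
side jaw_lip 0.6 [245. 241.] [0.5609 0.0816 0.056 ]
side board 0.71 [295. 336.] [0.3059 0.2069 0.046 ]
side board 0.69 [312. 183.] [0.6463 0.3168 0.046 ]
side board 0.63 [250. 259.] [0.5118 0.0817 0.046 ]
side holder 0.72 [261. 260.] [0.5106 0.0755 0.    ]
[[ 9.54210228e-01  2.99136827e-01 -2.58007940e-06]
 [ 2.99136826e-01 -9.54210225e-01 -7.02214920e-05]
 [-2.34677725e-05  6.62342691e-05 -9.99999998e-01]] 0.7
```

View pics/s0.png

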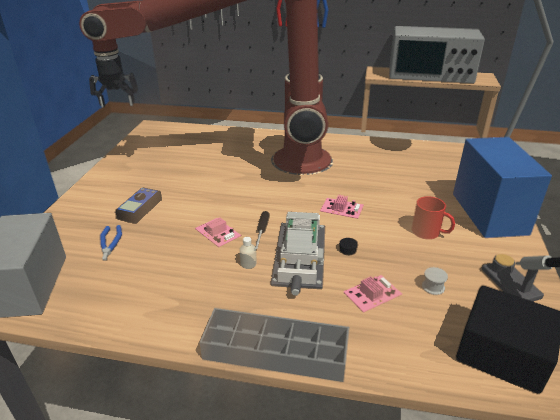

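View pics/d0.png

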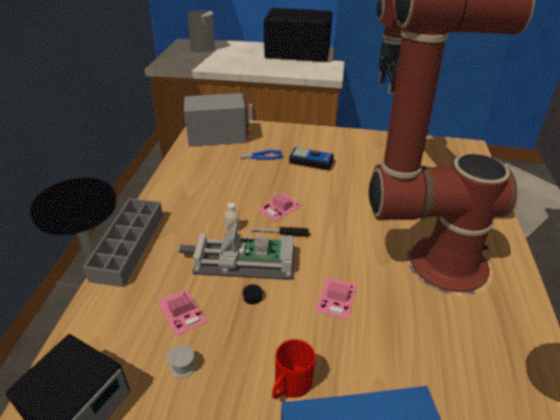

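The scene shows the holder near (0.51, 0.08), with a small yaw and its thumb plate at about (229, 300). The pink look-alikes are elsewhere. I'll move over the holder for a closer look.

Request:
{"fn": "drive_tool", "kwargs": {"targets": [[0.028,-0.034,-0.003,0,0],[0.028,-0.034,-0.003,0,0],[0.028,-0.034,-0.003,0,0],[0.028,-0.034,-0.003,0,0],[0.028,-0.034,-0.003,0,0],[0.028,-0.034,-0.003,0,0],[0.028,-0.034,-0.003,0,0],[0.028,-0.034,-0.003,0,0]]}}

```text
time_s: 1.5
eef_pos: [0.3196, -0.2682, 0.2556]
tool_rot: [[0.954, 0.299, 0.001], [0.299, -0.954, -0.001], [0.001, 0.001, -1.0]]
force: [1.4, -0.9, -0.4]
gripper_width: 0.003
finger_force: 0.0
```

Request:
{"fn": "drive_tool", "kwargs": {"targets": [[0.028,-0.034,-0.003,0,0],[0.028,-0.034,-0.003,0,0],[0.028,-0.034,-0.003,0,0],[0.028,-0.034,-0.003,0,0],[0.028,-0.034,-0.003,0,0],[0.028,-0.034,-0.003,0,0],[0,0,0,0,0],[0,0,0,0,0]]}}

```text
time_s: 2.3
eef_pos: [0.4187, -0.0241, 0.2734]
tool_rot: [[0.953, 0.302, 0.0], [0.302, -0.953, -0.001], [-0.0, 0.001, -1.0]]
force: [-0.5, -0.5, -0.6]
gripper_width: -0.003
finger_force: 0.0
```

```bash
python3 - <<'E'
from h import *
snap('wrist','w0')
T=np.array(env.camera_info('wrist')['world_to_cam']);print(env.read_state()['eef_pos'],-T[:3,:3].T@T[:3,3],T[2,:3])
Z=dict(thumb_face=.092,heat_sink=.07,fixed_lip=.056,jaw_lip=.056,board=.046,holder=0)
for c in('wrist',):
  for q,z in Z.items():
    for r in env.tip_of(c,q)[:3]: print(c,q,round(r['confidence'],2),np.round(r['at']),at_z(c,r['at'],z).round(4))
E
```

```text
[ 0.41849287 -0.02503418  0.27326771] [ 0.49188014 -0.00152054  0.415551  ] [-0.28606476 -0.08980935 -0.95399226]
wrist heat_sink 0.87 [163. 429.] [ 0.477  -0.1699  0.07  ]
wrist heat_sink 0.66 [ 75. 202.] [0.4902 0.0737 0.07  ]
wrist heat_sink 0.59 [216. 114.] [0.3217 0.1319 0.07  ]
wrist fixed_lip 0.7 [109. 198.] [0.457  0.0726 0.056 ]
wrist board 0.82 [204. 105.] [0.322  0.1532 0.046 ]
wrist board 0.77 [ 56. 208.] [0.5093 0.077  0.046 ]
wrist board 0.69 [142. 418.] [ 0.4932 -0.1596  0.046 ]
```

View pics/w0.png

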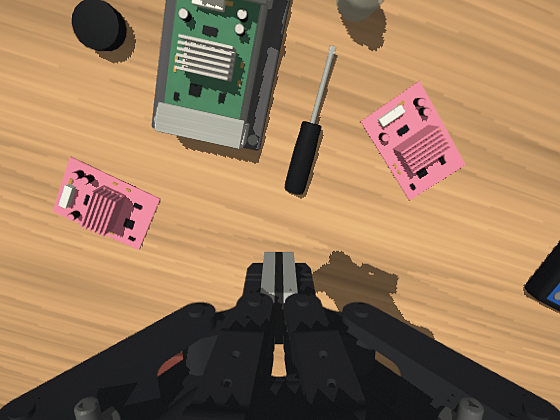

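The wrist view shows the real (green) board at about (50, 205) and the holder rotated roughly 10° relative to the tool. I'll centre on it and turn.

Request:
{"fn": "drive_tool", "kwargs": {"targets": [[0.018,-0.038,-0.015,0,0],[0.018,-0.038,-0.015,0,0],[0,0,0,5,0],[0,0,0,5,0],[0,0,0,0,0],[0,0,0,0,0]]}}

```text
time_s: 3.25
eef_pos: [0.4302, 0.0579, 0.3032]
tool_rot: [[0.992, 0.13, -0.0], [0.13, -0.992, -0.0], [-0.0, -0.0, -1.0]]
force: [-0.3, -0.8, 0.1]
gripper_width: 0.003
finger_force: 0.0
```

```bash
python3 - <<'E'
from h import *
snap('wrist','w1');s=env.read_state()
print(s['eef_pos'],s['tool_rot'][0])
Z=dict(thumb_face=.092,heat_sink=.07,fixed_lip=.056,jaw_lip=.056,board=.046,holder=0)
for q,z in Z.items():
    for r in env.tip_of('wrist',q)[:3]: print(q,round(r['confidence'],2),np.round(r['at']),at_z('wrist',r['at'],z).round(4))
E
```

```text
[0.43020071 0.05789981 0.30316621] [ 9.91604712e-01  1.29306105e-01 -1.63552506e-04]
thumb_face 0.97 [ 24. 275.] [0.5724 0.0808 0.092 ]
heat_sink 0.95 [148. 482.] [ 0.4831 -0.1621  0.07  ]
heat_sink 0.71 [112. 271.] [0.4913 0.0751 0.07  ]
heat_sink 0.71 [248. 196.] [0.3218 0.1452 0.07  ]
fixed_lip 0.72 [145. 272.] [0.4543 0.0699 0.056 ]
board 0.7 [138. 464.] [ 0.4907 -0.1521  0.046 ]
board 0.67 [240. 186.] [0.3194 0.1629 0.046 ]
board 0.63 [ 93. 269.] [0.51   0.0795 0.046 ]
```

View pics/w1.png

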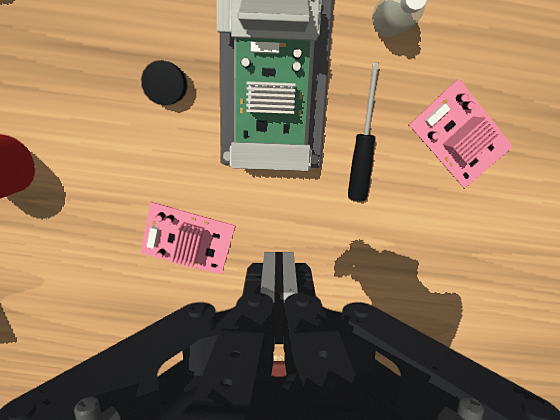

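```bash
python3 - <<'E'
from h import *
im=cv2.imread('pics/w1.png'); hsv=cv2.cvtColor(im,cv2.COLOR_BGR2HSV)
m=cv2.inRange(hsv,(50,80,40),(90,255,255)); m[:, :225]=0; m[:,325:]=0
L=[];R=[]
for r in range(50,136,3):
    c=np.where(m[r])[0]
    if len(c)>5: L.append(at_z('wrist',(r,c[0]),.048)); R.append(at_z('wrist',(r,c[-1]+1),.048))
for n,E in(('L',L),('R',R)):
    E=np.array(E); p=np.polyfit(E[:,0],E[:,1],1); res=E[:,1]-np.polyval(p,E[:,0]); k=abs(res)<.002
    p=np.polyfit(E[k,0],E[k,1],1); print(n,k.sum(),len(k),np.degrees(np.arctan(p[0])),np.polyval(p,.51))
# candidate holder model overlay fit check
for yaw in(5,6,7):
    a=np.radians(yaw);x=np.array([np.cos(a),np.sin(a)]);y=np.array([-x[1],x[0]])
    o=np.array([.5095,.0752])
    P=[[*(o+x*px+y*py),z] for px,py,z in((-55,45,56),(-55,-45,56),(62,32,107),(62,-32,107),(62,0,92))for px,py,z in[(px/1e3,py/1e3,z/1e3)]]
    print(yaw,proj('wrist',P).round().tolist())
E
python3 -c "
import cv2;i=cv2.imread('pics/w1.png')[0:190,190:350];cv2.imwrite('pics/w1c.png',cv2.resize(i,None,fx=3,fy=3,interpolation=2))"
```

```text
L 29 29 5.426288107569331 0.1168636083555123
R 29 29 5.458104422408116 0.03722548184960387
5 [[143.0, 232.0], [146.0, 311.0], [20.0, 239.0], [23.0, 310.0], [25.0, 275.0]]
6 [[144.0, 233.0], [146.0, 312.0], [21.0, 238.0], [23.0, 309.0], [25.0, 274.0]]
7 [[144.0, 233.0], [145.0, 312.0], [21.0, 237.0], [22.0, 308.0], [25.0, 273.0]]
```

View pics/w1c.png

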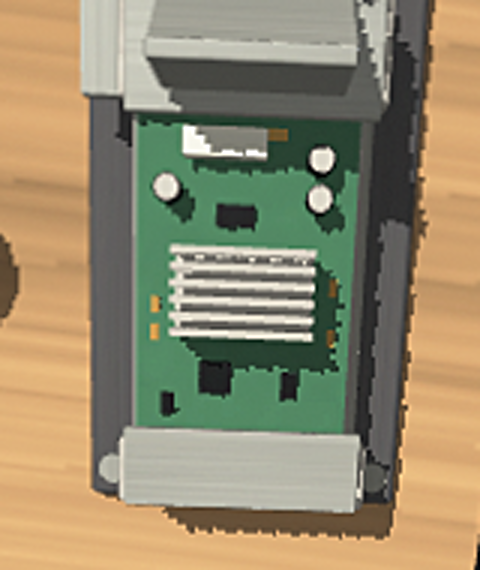

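Yaw is 5.44°, and the holder origin is at about (0.5095, 0.075). The crop confirms the predicted plate corners at (20, 239) and (23, 310). I'll approach between the heat sink and the thumb plate.

Request:
{"fn": "drive_tool", "kwargs": {"targets": [[0,0,0,2,0],[0.039,-0.003,0.02,0,0],[0.039,-0.003,0.02,0,0],[0.038,-0.003,0.02,0,0],[0,0,0.04,0,0],[0,0,0.04,0,0],[0,0,0.03,0,0],[0,0,0,0,0]]}}

```text
time_s: 4.4
eef_pos: [0.541, 0.0782, 0.1274]
tool_rot: [[0.995, 0.094, -0.011], [0.094, -0.996, -0.0], [-0.011, -0.001, -1.0]]
force: [0.1, 0.6, -0.0]
gripper_width: -0.002
finger_force: 0.0
```

Request:
{"fn": "drive_tool", "kwargs": {"targets": [[0,0,0.03,0,0],[0,0,0.018,0,0],[0,0,0,0,0],[0,0,0,0,0]]}}

```text
time_s: 4.8
eef_pos: [0.546, 0.0783, 0.0872]
tool_rot: [[0.996, 0.094, 0.002], [0.094, -0.996, 0.0], [0.002, 0.0, -1.0]]
force: [1.0, 0.4, 1.0]
gripper_width: -0.004
finger_force: 0.0
```

```bash
cat >> h.py <<'E'
A=np.radians(5.44);HX=np.array([np.cos(A),np.sin(A)]);HY=np.array([-HX[1],HX[0]]);O=np.array([.5095,.0751])
def rep():
    s=env.read_state();p=s['eef_pos'];d=p[:2]-O
    R=np.array(s['tool_rot']);f=np.array(s['force'])
    print('t',s['time_s'],'holder xyz mm',np.round([d@HX*1e3,d@HY*1e3,p[2]*1e3],1),'yaw',np.degrees(np.arctan2(R[1,0],R[0,0])).round(2),'F',np.round([f[:2]@HX,f[:2]@HY,f[2]],1))
E
python3 - <<'E'
from h import *
rep()
a=snap('side','d1');rep();b=snap('wrist','w2')
cv2.imwrite('pics/c1.png',np.hstack([cv2.resize(a[190:290,170:310],(560,400)),cv2.resize(b[0:300,180:360],(240,400))])[:,:,::-1])
E
```

```text
t 4.8 holder xyz mm [36.6 -0.3 87.2] yaw 5.41 F [1.1 0.3 1. ]
t 4.85 holder xyz mm [37.1 -0.3 87.8] yaw 5.41 F [ 0.2 -0.3  0.2]
```

View pics/c1.png

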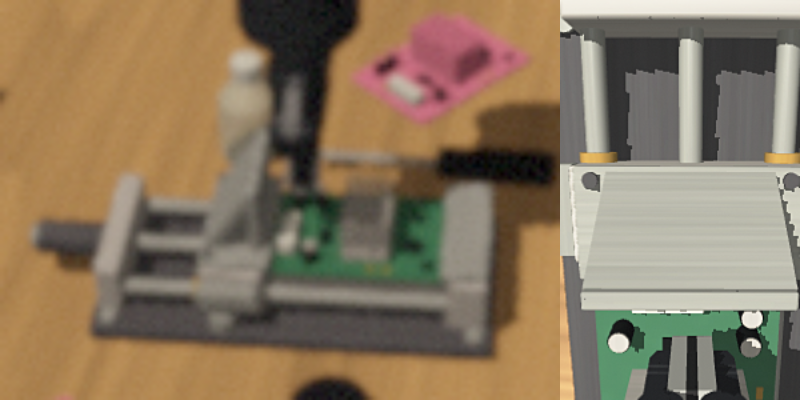

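The fingers are in the gap between the heat sink and the plate, with nothing touching. I'll push now.

Request:
{"fn": "drive_tool", "kwargs": {"targets": [[0.006,0,0.003,0,0],[0.006,0,0,0,0],[0.005,0,0,0,0],[0.005,0,0,0,0],[0.005,0,0,0,0],[0,0,0,0,0]]}}

```text
time_s: 5.5
eef_pos: [0.5713, 0.0807, 0.0826]
tool_rot: [[0.996, 0.094, -0.003], [0.094, -0.996, -0.001], [-0.003, 0.0, -1.0]]
force: [-5.7, -1.1, 5.1]
gripper_width: 0.003
finger_force: 2.7
```

```bash
python3 - <<'E'
from h import *
rep()
snap('wrist','w3')
for r in env.tip_of('wrist','thumb_face')[:1]:
  p=at_z('wrist',r['at'],.092); print(r['confidence'],(p[:2]-O)@HX)
E
```

```text
t 5.5 holder xyz mm [62.  -0.3 82.6] yaw 5.42 F [-5.7 -0.5  5.1]
0.97 0.07336185934357302
```

Request:
{"fn": "drive_tool", "kwargs": {"targets": [[0.005,0,0,0,0],[0.005,0,0,0,0],[0.005,0,0,0,0],[0.005,0,0,0,0],[0.003,0,0,0,0],[0,0,0,0,0],[0,0,0,0,0]]}}

```text
time_s: 6.3
eef_pos: [0.5935, 0.0828, 0.0824]
tool_rot: [[0.996, 0.094, -0.005], [0.094, -0.996, -0.001], [-0.005, 0.0, -1.0]]
force: [-7.0, -0.9, 5.6]
gripper_width: 0.002
finger_force: 3.7
```

```bash
python3 - <<'E'
from h import *
rep()
snap('wrist','w4');snap('side','d2')
for r in env.tip_of('wrist','thumb_face')[:1]:
  p=at_z('wrist',r['at'],.092); print(r['confidence'],(p[:2]-O)@HX)
for c in('scene','side'):print(c,[(round(r['confidence'],2),r['at']) for r in env.recognise(c,'stop_pin')[:2]])
e=[*(O+.084*HX+.056*HY),.046];print(proj('wrist',e),proj('side',e),proj('scene',e))
E
```

```text
t 6.3 holder xyz mm [84.3 -0.3 82.4] yaw 5.41 F [-7.1 -0.2  5.6]
0.65 0.0942273410865795
scene [(0.67, [248.4, 301.3])]
side []
[[239.23156974 180.64853481]] [[261.13031403 225.84456087]] [[252.17072459 320.04223749]]
```

Request:
{"fn": "drive_tool", "kwargs": {"targets": [[0.003,0,0,0,0],[0,0,0,0,0],[-0.005,0,0,0,0],[-0.006,0,0,0,0],[-0.008,0,0,0,0],[-0.01,0,0,0,0],[-0.008,0,0,0,0],[0,0,0,0,0]]}}

```text
time_s: 7.35
eef_pos: [0.5597, 0.0798, 0.0821]
tool_rot: [[0.996, 0.094, -0.001], [0.094, -0.996, 0.0], [-0.001, -0.0, -1.0]]
force: [0.3, 0.1, -0.5]
gripper_width: 0.005
finger_force: 0.0
```

```bash
python3 - <<'E'
from h import *
rep()
b=snap('wrist','w5');a=snap('side','d3')
for r in env.tip_of('wrist','thumb_face')[:1]:
  p=at_z('wrist',r['at'],.092); print(r['confidence'],(p[:2]-O)@HX)
print(proj('wrist',[*(O+.084*HX+.056*HY),.046]))
cv2.imwrite('pics/c2.png',np.hstack([cv2.resize(a[215:285,175:310],(450,400)),cv2.resize(b[0:350,140:420],(320,400))])[:,:,::-1])
E
```

```text
t 7.35 holder xyz mm [50.5 -0.1 82.1] yaw 5.41 F [ 0.3  0.1 -0.5]
0.89 0.09017700322162735
[[184.13650221 175.77650194]]
```

View pics/c2.png

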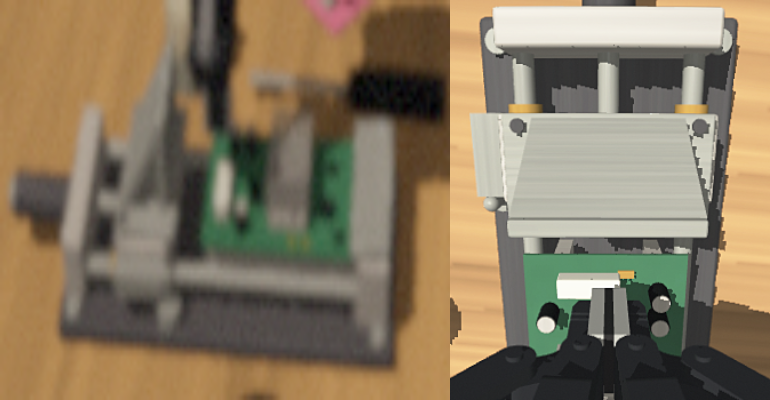

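The jaw is latched open: the pin is visible at its ear (about pixel (184, 176) in the wrist view) and the plate is at x ≈ 90. Next I'll move over to the far side of the heat sink.

Request:
{"fn": "drive_tool", "kwargs": {"targets": [[0,0,-0.04,0,0],[-0.03,0,-0.01,0,0],[-0.032,-0.001,0,0,0],[-0.03,-0.001,0,0,0],[0,0,0,0,0],[0,0,0.04,0,0],[0,0,0.01,0,0],[0,0,0,0,0]]}}

```text
time_s: 8.3
eef_pos: [0.4677, 0.0731, 0.0802]
tool_rot: [[0.996, 0.094, -0.005], [0.094, -0.996, 0.0], [-0.005, -0.001, -1.0]]
force: [0.3, 1.0, -0.6]
gripper_width: -0.007
finger_force: 0.0
```

```bash
python3 - <<'E'
from h import *
b=snap('wrist','w6');rep()
for q,z in(('thumb_face',.092),('heat_sink',.07),('board',.046),('jaw_lip',.056)):
  for r in env.tip_of('wrist',q)[:3]:
    d=at_z('wrist',r['at'],z)[:2]-O; print(q,round(r['confidence'],2),np.round([d@HX*1e3,d@HY*1e3],1))
E
```

```text
t 8.35 holder xyz mm [-40.6   1.9  81.8] yaw 5.4 F [-0.3  0.3 -0.8]
heat_sink 0.83 [-16.5   1.9]
board 0.94 [3.7 3. ]
```

View pics/w6.png

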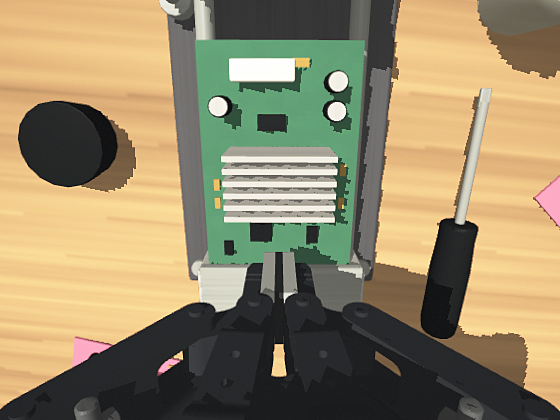

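The heat sink at (185, 280) lies straight ahead of the fingers, which are at (255, 280) above the fixed lip. I'll descend and push gently.

Request:
{"fn": "drive_tool", "kwargs": {"targets": [[0,0,0.014,0,0],[0.004,0,0,0,0],[0.003,0,0,0,0],[0,0,0,0,0]]}}

```text
time_s: 8.95
eef_pos: [0.4765, 0.0738, 0.0685]
tool_rot: [[0.996, 0.094, 0.0], [0.094, -0.996, 0.0], [0.0, 0.0, -1.0]]
force: [-0.0, -0.5, 0.6]
gripper_width: 0.004
finger_force: 0.0
```

```bash
cat >> h.py <<'E'
def edge(n):
    b=snap('wrist',n); rep(); hsv=cv2.cvtColor(b,cv2.COLOR_RGB2HSV); m=cv2.inRange(hsv,(50,80,40),(90,255,255)); v=[]
    for c in range(205,355,6):
        r=np.where(m[:,c])[0]
        if len(r)>5: v.append((at_z('wrist',(r[0],c),.048)[:2]-O)@HX*1e3)
    h=[(at_z('wrist',r['at'],.07)[:2]-O)@HX*1e3 for r in env.tip_of('wrist','heat_sink')[:1]]
    q=np.array(v); print('far edge x mm',np.median(q).round(1),'ends',q[:5].round(1),q[-5:].round(1),'sink',h)
E
python3 -c "
from h import *
edge('w7')"
```

```text
t 9.0 holder xyz mm [-33.1   1.8  68.5] yaw 5.41 F [0.9 0.9 0.8]
far edge x mm 60.8 ends [60.9 60.9 60.9 60.9 60.8] [60.8 60.8 60.8 60.9 60.9] sink [np.float64(-19.021756899606437)]
```

Request:
{"fn": "drive_tool", "kwargs": {"targets": [[0.002,0,0,0,0],[0.002,0,0,0,0],[0.002,0,0,0,0],[0.002,0,0,0,0],[0.002,0,0,0,0],[0.002,0,0,0,0],[0,0,0,0,0]]}}

```text
time_s: 9.75
eef_pos: [0.4884, 0.0749, 0.0683]
tool_rot: [[0.996, 0.094, 0.001], [0.094, -0.996, 0.0], [0.001, -0.0, -1.0]]
force: [-0.5, 0.3, -0.8]
gripper_width: -0.0
finger_force: 0.0
```

```bash
python3 -c "
from h import *
edge('w8')"
```

```text
t 9.8 holder xyz mm [-21.1   1.8  68.3] yaw 5.4 F [ 0.3 -0.6 -0.1]
far edge x mm 69.9 ends [70.  70.  70.  70.  70.4] [69.9 69.9 69.9 70.  70. ] sink []
```

Slid 9 mm so far without rotating; 4 mm to go. Then I'll back off and lift.

Request:
{"fn": "drive_tool", "kwargs": {"targets": [[0.002,0,0,0,0],[0.002,0,0,0,0],[0,0,0,0,0],[-0.005,0,0,0,0],[-0.005,0,0,0,0],[0,0,0,0,0]]}}

```text
time_s: 10.45
eef_pos: [0.4812, 0.0743, 0.0681]
tool_rot: [[0.996, 0.094, -0.0], [0.094, -0.996, 0.0], [-0.0, -0.0, -1.0]]
force: [-0.5, 0.2, -0.4]
gripper_width: -0.001
finger_force: 0.0
```

Request:
{"fn": "drive_tool", "kwargs": {"targets": [[0,0,-0.02,0,0],[0,0,-0.04,0,0],[0,0,-0.05,0,0],[0,0,-0.05,0,0],[0,0,0,0,0],[0,0,0,0,0],[0,0,0,0,0]]}}

```text
time_s: 11.15
eef_pos: [0.4811, 0.0744, 0.2267]
tool_rot: [[0.996, 0.094, -0.002], [0.094, -0.996, 0.0], [-0.002, -0.0, -1.0]]
force: [-0.4, 0.4, -1.1]
gripper_width: -0.0
finger_force: 0.0
```

```bash
python3 -c "
from h import *
edge('w9')"
```

```text
t 11.2 holder xyz mm [-28.6   1.9 226.1] yaw 5.41 F [ 0.2 -0.1 -0. ]
far edge x mm 72.8 ends [72.9 72.8 73.7 73.6 73.6] [72.8 72.8 72.8 72.8 72.8] sink [np.float64(-5.177800853065785)]
```

View pics/w9.png

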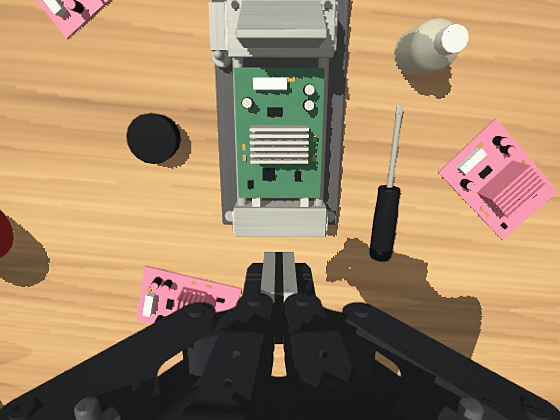

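The board has slid about 13 mm. Gaps show at both its ends, at rows 66 and 200, the jaw is still latched and the robot is clear.

```bash
python3 -c "
from h import *
print(env.finish_job())"
```

```text
the job is handed in; nothing more can be done
None
```

The job is handed in: the jaw is latched open against the stop pin, and the board has slid about 13 mm and is clear of both lips; the robot touches nothing, and no other object was touched.

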